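Fit the test gauge to the bench air outlet and hold it home

ROBOT

A 6-joint arm with a two-finger parallel gripper is mounted at the origin on the work surface. World frame = base frame: x ahead of the robot, y to its left, z up, the work surface at z = 0. Lengths are in m, angles in rad, forces in N, time in s.
With the tool pointing down it reaches from about 0.35 to 0.8 m from the base axis. Payload 7.3 kg.
Tool frame: the origin (TCP) lies at the very end of the fingers, on their centre line; the grasp point (between the pads) lies ctrl.grip_depth behind it (ctrl.grip_depth is the distance from the TCP to the grasp point, in m); z points along the fingers, y is the line along which they close (so a half turn about z gives the same grasp; the last joint's range is limited). The gripper opens to 85 mm and grips with 20 to 120 N. Pads are 22 mm wide; open, the fingers measure 114 mm over their backs; the gripper's body (76 mm by 85 mm) begins 54 mm behind the grasp point. The pads swing forward as they close: fully open they stand 13 mm farther back than shut.
Start: joints at [-1.353, 0.342, 1.524, -0, 1.275, -0.146], TCP at [0.187, -0.491, 0.231] pointing down, gripper open.
Joint ranges: [-2.53, 2.53], [-0.77, 2.02], [0.04, 2.7], [-1, 4.14], [0.28, 2.66], [-3.11, 3.11]. Speed limits (rad/s): [2.57, 2.57, 3.14, 3.14, 3.14, 3.14].

INTERFACE

Orientations are given as a rotation vector (axis times angle).
In Python, from station import ctrl, eyes gives the robot as it stands.
- The arm moves only by the shell command python3 -m creep 'ROWS' [FORCE]. ROWS is JSON, a list of rows, each an object with "translation": the shift along the tool's x, y, z in units of 25 mm (1.0 is 25 mm), a list of three; "angular": the turn, a rotation vector about the tool's x, y, z in units of 8 degrees (1.0 is 8 degrees), a list of three; "gripper": the closure, from -1 (fully open) to 1 (shut). A call has 1 to 12 rows; each row shifts and turns the commanded pose from where the row before left it, along the tool's axes as they then stand; what a row does not reach is not made up. A row lasts 1/10 s, in which the tool goes at most 50 mm and 8.59 degrees, less where a joint would pass 70% of its speed; a pose out of reach is approached as far as the arm can. A call is refused whole if a number of a shift passes 1 or a number of a turn 1, either way. A call with a gripper value outside its range is refused whole. The fingers move at their own pace and stop on an object; FORCE is the grip in N (left out, the last holds). Time passes only in rows, so rows that do not move let the fingers close. It gives the time, the measured TCP pose, the force, the opening and the grip force at its end, in the units of the state.
- ctrl.get_obs(): the state, without advancing time (a new reading comes with each control period).
- eyes.grab_frame(name): name is "side" or "top" or "wrist"; returns the picture (480x640x3 uint8, red, green, blue); there is no depth.
- eyes.camera_params(name): a dict with "intrinsics" (3x3 intrinsics, pixels), "camera_from_world" (4x4, takes a point from world to camera coordinates). Camera axes: x right, y up, looking along -z (the intrinsics and any distortion apply to the point x, -y, -z); pixel columns grow to the right and rows downward; lengths in m; the calibration is good to about 2 mm. A picture is of the moment at which its call begins: read the wrist's pose just before it. camera_params takes no time and is no camera call; for the wrist camera it gives the pose at the moment of the call.
- ctrl.close_job(): hands the job in; it is judged then, once.
The state is a dict: "time_s": time; "q": joint angles; "joint_velocities": joint speeds; "joint_torque": joint torques, N m; "ee_pos": TCP position; "ee_rot": TCP orientation; "wrist_force": force on the tool from outside, world axes, zero at the start; "torque": the same for the moment, N m; "gripper_width": finger opening in m; "grasp_force": force on a finger pad.
Only numpy, scipy, OpenCV 4.12 (cv2) and the standard library are available. Lean on these libraries where they do the work, as an engineer would, in place of code of your own. Each camera call takes 0.05 s, during which the arm holds its last target. There are 200 camera calls.

TASK

Shut off the air first: push the blue sleeve on the bench outlet's pipe away from the upright brass coupling until it clicks into its shut position. Then take the test gauge in the red boot from its wooden block, push it down into the coupling with its ears in line with the white marks, and twist it clockwise (seen from above) a quarter turn to the stop. Finish while still gripping the gauge and pressing it fully home against the coupling's spring, so that the air can be opened for a leak check, and leave the sleeve shut and everything else where it is.

Things in the scene. Friction and masses are not known exactly. Their poses are not given: they have to be found in the camera images.
- air_outlet: bench air outlet, bolted down: base plate 90 x 295 mm, aluminium block with an upright brass bayonet coupling (52 mm diameter, top 125 mm above the bench), and a horizontal pipe (axis 70 mm up) through a hand slide valve to a brass elbow 205 mm away. Origin: on the bench under the coupling's axis; y runs along the pipe from coupling to valve and elbow, x across it, z up.
- mouth (a point): centre of the coupling's mouth, level with its rim; axes as air_outlet. Bore 25 mm; lip 5 mm thick with two 11 mm wide slots at +y and -y (white marks on the rim; red marks at +x and -x: ears here when locked). A gauge tip 26 mm or more below the mouth has its pins under the lip and turns clockwise only, 86 degrees (1.50 rad), to a stop. Fully home the tip is 30 mm down.
- valve (a joint): sprung valve disc inside the coupling, pressed down by the gauge's tip, m: 0 = up (disc 14 mm below the mouth), 0.016 with the gauge fully home. It pushes back with 5 N at first, 13 N at home; a locked gauge that is let go rises 4 mm from home.
- shutoff (a joint): travel of the blue valve sleeve along the pipe, m: 0 = open, 0.024 to 0.025 (end stop) = clicked shut, a red band shows; grows towards +y of air_outlet, away from the coupling. Starts at 0 to 0.003. About 2 N of rubbing; an over-centre spring resists with up to 8 N (most near 0.006), tips over at 0.012, then pulls the sleeve shut by itself and keeps it there.
- shutoff_grip (a point): centre of the blue sleeve, on the pipe's axis 70 mm above the bench, moves with it; axes as air_outlet, sleeve along y. Sleeve 50 mm long: waist 36 mm diameter, 32 mm long, between two end flanges of 44 mm diameter. Pinch the waist from above, across the pipe (along x).
- test_gauge: pressure gauge in a RED rubber boot, about 0.22 kg, 62 mm tall, dial up. Origin: centre of its nipple's tip, z up. Nipple 22 mm diameter, tapered tip; two 8 mm round pins at +y and -y, centres at z = 17 mm, reach 17.5 mm from the axis; shoulder underside at z = 30 mm lands on the coupling's lip. Starts upright in a wooden block (84 x 84 x 40 mm), origin 6 mm above the bench.
- gauge_ears (a point): on the red gauge's axis at z = 48 mm, mid-height of the boot (z = 34 to 62 mm, 52 mm diameter), axes as test_gauge. Two flat-sided ears with white lines stand at +y and -y right above the pins: 56 mm over the flats, 24 mm wide; grip across them from above. In the block the boot's underside is 40 mm above the bench. Half a turn about z looks and fits the same.
- spare_gauge: the same gauge but in a black boot with a pale blue dial, parked in the other wooden block: not the one wanted
- lube_bottle: white chain-lube bottle, 48 mm diameter, 130 mm tall, origin at the centre of its underside
- cassette: steel sprocket cassette lying flat, 120 mm diameter, 23 mm thick, origin at the centre of its underside
- cone_wrench: steel wrench 180 mm long lying flat, origin under its middle
- screwdriver: orange-handled screwdriver 200 mm long lying flat, origin under its middle
- rim_tape: yellow roll of rim tape lying flat, 90 mm diameter, 25 mm thick, origin at the centre of its underside
- pedal: black bicycle pedal 92 x 85 x 24 mm, lying flat, origin under its middle
Not all that is in view belongs to the job. Of the things that look like the test_gauge, the smaller one is meant.

How it is judged:
On the way, in this order (a step that is already met when the one before it is completed fails the run):
1. the sleeve is clicked shut while the gauge is still out of the coupling (value of joint shutoff above 0.0215 m and (z of test_gauge in the frame of mouth above 0 m or horizontal distance between test_gauge and mouth above 0.04 m)), for 0.2 s.
2. the red-booted gauge is pushed straight into the coupling, ears in line with the white marks, pins below the lip (z of test_gauge in the frame of mouth below -0.026 m and horizontal distance between test_gauge and mouth below 0.005 m and angle between the y axis of test_gauge and the y axis of mouth, either way round below 0.35 rad), for 0.05 s.
3. the gauge is turned a quarter turn to the stop (z of test_gauge in the frame of mouth below -0.0245 m and horizontal distance between test_gauge and mouth below 0.005 m and angle between the y axis of test_gauge and the x axis of mouth, either way round below 0.22 rad), for 0.1 s.
At the end, for the whole second after the job is handed in: fingers still grip the red gauge (over 3 N) and press it home: tip at least 28 mm below the mouth (home is 30), within 5 mm of its axis, upright within 0.1 rad, ears within 0.22 rad of square to the slots, at rest; sleeve shut (over 0.0215 m); all through the last second (z of test_gauge in the frame of mouth below -0.028 m and horizontal distance between test_gauge and mouth below 0.005 m and angle between the y axis of test_gauge and the x axis of mouth, either way round below 0.22 rad and angle between test_gauge's own z axis and vertical below 0.1 rad and contact force between the fingers and test_gauge above 3 N and value of joint shutoff above 0.0215 m and linear speed of test_gauge below 0.03 m/s); the arm keeps its last pose, push and grip.
It fails at once if the black-booted gauge or another bystander is moved more than 25 mm (distance of any of spare_gauge, lube_bottle, cassette, cone_wrench, screwdriver, rim_tape, pedal from where it was at the start of the episode above 0.025 m).
It fails at once if the test gauge is dropped or tipped over (angle between test_gauge's own z axis and vertical above 0.7 rad).
It also fails if it takes over 58 s, if anything falls off the work surface, if the arm or the gripper's body presses on something with over 40 N, if the wrist force passes 120 N, or if a joint passes its speed limit or range.

## Working session

There is one attempt and no reset: what is moved stays moved. The work goes in short steps, Python scripts to look and compute and a shell command to move; the robot and the scene stay as the last step left them, time stands still between calls to the robot, and variables do not carry over. Pictures are saved under pics/ and viewed, at most 10 in all, crops included, and the job is handed in when it is done.

```bash
ls; mkdir -p pics; python3 - <<'E'
from station import ctrl, eyes
import cv2,numpy as np
np.set_printoptions(precision=4,suppress=True)
for n in ["top","side"]:
    im=eyes.grab_frame(n); cv2.imwrite(f"pics/{n}0.png",im[:,:,::-1])
    p=eyes.camera_params(n); print(n,p)
print(ctrl.get_obs(), ctrl.grip_depth)
E
```

```text
pics
top {'intrinsics': array([[521.9123,   0.    , 316.8972],
       [  0.    , 521.9123, 235.4232],
       [  0.    ,   0.    ,   1.    ]]), 'camera_from_world': array([[ 0.0203, -0.9997, -0.0154,  0.0665],
       [ 0.9945,  0.0186,  0.1035, -0.527 ],
       [-0.1032, -0.0175,  0.9945, -1.2729],
       [ 0.    ,  0.    ,  0.    ,  1.    ]])}
side {'intrinsics': array([[520.1883,   0.    , 320.5956],
       [  0.    , 520.1883, 242.2128],
       [  0.    ,   0.    ,   1.    ]]), 'camera_from_world': array([[-0.9125, -0.4087, -0.0155,  0.5204],
       [ 0.236 , -0.5571,  0.7962, -0.2008],
       [-0.334 ,  0.723 ,  0.6048, -1.1806],
       [ 0.    ,  0.    ,  0.    ,  1.    ]])}
{'time_s': 0.1, 'q': array([-1.353 ,  0.3426,  1.5249,  0.    ,  1.2754, -0.146 ]), 'joint_velocities': array([-0.0004, -0.0011, -0.0026,  0.0005, -0.0013,  0.0011]), 'joint_torque': array([  0.0017, -43.4448, -24.649 ,  -0.0001,   0.0047,   0.    ]), 'ee_pos': array([ 0.1867, -0.4903,  0.2307]), 'ee_rot': array([-3.0884, -0.5681,  0.0001]), 'wrist_force': array([ 0.0777, -0.7307,  0.5948]), 'torque': array([ 0.0044, -0.0394, -0.0478]), 'grasp_force': 0.0, 'gripper_width': 0.08574961651233888} 0.0187
```

View pics/top0.png

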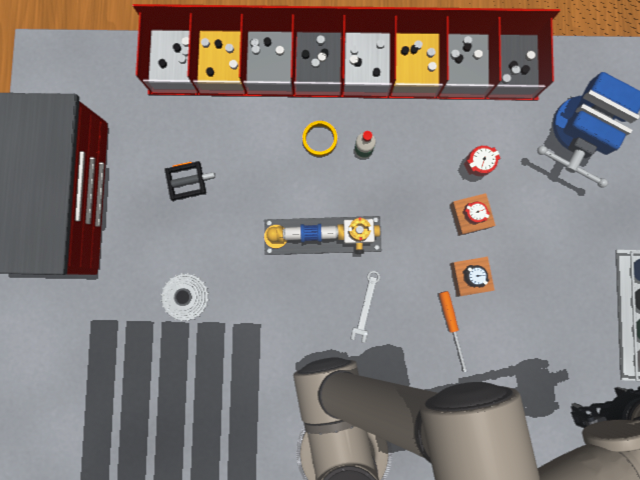

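View pics/side0.png

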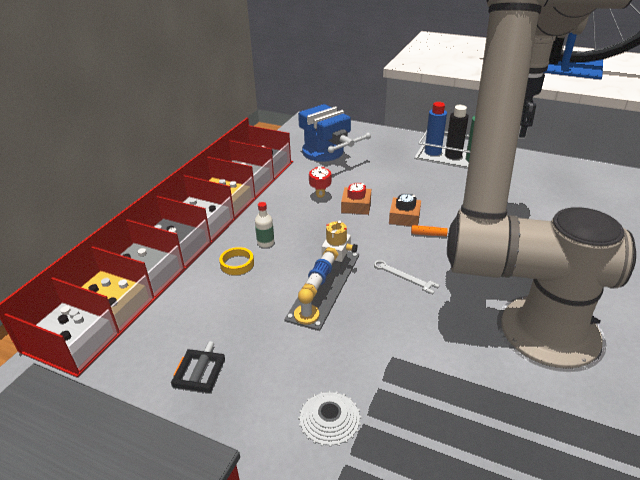

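The side and top views show three candidates. The red gauge standing free at top (483,160) is larger, and the red gauge in a block is at (477,212). The black-booted spare, also in a block, is at (478,275). The target is (477,212): it is red, smaller and in a wooden block. The outlet has its coupling at (360,230), blue sleeve at (311,233) and elbow at (274,234).

```bash
cat > h.py <<'E'
import numpy as np,cv2
from station import ctrl,eyes
np.set_printoptions(precision=4,suppress=True)
def ray(p,uv):
    K=p["intrinsics"];T=p["camera_from_world"]
    d=np.linalg.inv(K)@[uv[0],uv[1],1]; d=np.array([d[0],-d[1],-d[2]])
    R=T[:3,:3]; return -R.T@T[:3,3], R.T@d
def onz(p,uv,z):
    c,d=ray(p,uv); return c+d*(z-c[2])/d[2]
def proj(p,X):
    c=p["camera_from_world"]@np.append(X,1); v=p["intrinsics"]@[c[0],-c[1],-c[2]]; return v[:2]/v[2]
def blobs(mask,amin=30):
    n,l,s,c=cv2.connectedComponentsWithStats(mask.astype(np.uint8))
    return [(c[i],s[i],l==i) for i in range(1,n) if s[i,4]>=amin]
E
python3 - <<'E'
from h import *
p=eyes.camera_params("top"); im=cv2.imread("pics/top0.png"); hsv=cv2.cvtColor(im,cv2.COLOR_BGR2HSV)
H,S,V=[hsv[...,i].astype(int) for i in range(3)]
roi=np.zeros(H.shape,bool); 
def box(x0,y0,x1,y1):
    r=roi.copy(); r[y0:y1,x0:x1]=1; return r
def rep(n,m,z,a=15):
    for c,s,l in blobs(m,a): 
        r=cv2.minAreaRect(np.argwhere(l)[:,::-1].astype(np.float32)); print(n,s,c,onz(p,c,z),r)
rep("blue",(abs(H-112)<12)&(S>110)&box(290,210,340,255),.088)
rep("red",((H<8)|(H>172))&(S>130)&box(445,190,500,240),.068)
rep("wood",((H<20)&(H>5))&(S>60)&box(440,190,505,300),.04,200)
rep("brass",(H>17)&(H<30)&(S>110)&box(255,205,395,260),.125)
rep("plate",(V<90)&box(255,205,395,262),.006,200)
a=cv2.resize(im[190:240,450:500],(400,400),interpolation=cv2.INTER_CUBIC)
b=cv2.resize(im[205:262,255:390],None,fx=5.9,fy=5.9,interpolation=cv2.INTER_CUBIC)[:,:800]
o=np.zeros((600,800,3),np.uint8)
o[:256,:256]=cv2.resize(a,(256,256)); b=b[:336]; o[260:260+b.shape[0],:b.shape[1]]=b
s=cv2.imread("pics/side0.png")[175:225,330:430]; o[:256,260:772]=cv2.resize(s,(512,256),interpolation=cv2.INTER_CUBIC)
cv2.imwrite("pics/c1.png",o)
E
```

```text
blue [301 224  20  18 305] [310.5508 232.423 ] [0.5263 0.0909 0.088 ] ((310.5293273925781, 232.498291015625), (16.089834213256836, 19.90676498413086), 86.633544921875)
red [467 201  23  14  54] [478.9259 205.3148] [ 0.602  -0.3142  0.068 ] ((479.5530090332031, 205.54884338378906), (24.16592025756836, 7.660140514373779), 24.227745056152344)
red [465 209  23  14  75] [474.2    217.2533] [ 0.5726 -0.3025  0.068 ] ((474.4282531738281, 216.99270629882812), (23.75555419921875, 8.48086929321289), 24.227745056152344)
wood [451 193  45  42 863] [470.7497 214.3337] [ 0.5838 -0.3021  0.04  ] ((472.3538818359375, 213.63075256347656), (34.73149490356445, 37.7134895324707), 74.74488067626953)
wood [451 256  44  40 902] [470.9135 276.3049] [ 0.4312 -0.301   0.04  ] ((472.423095703125, 276.1153869628906), (35.69313430786133, 37.654293060302734), 78.69007110595703)
brass [349 218  22  22 279] [359.4659 228.6308] [ 0.5331 -0.0228  0.125 ] ((359.5, 228.5), (21.0, 21.0), 0.0)
brass [264 225  23  23 393] [274.4249 236.4046] [0.5115 0.173  0.125 ] ((274.2837219238281, 236.3960418701172), (23.235485076904297, 20.76202964782715), 77.00537872314453)
brass [338 225   6  15  81] [340.6543 232.    ] [0.5245 0.0204 0.125 ] ((340.5, 232.0), (14.0, 5.0), 90.0)
brass [374 225   6  11  57] [376.5614 230.    ] [ 0.5307 -0.0621  0.125 ] ((376.5, 230.0), (10.0, 5.0), 90.0)
brass [356 243   7   7  45] [358.7333 245.8667] [ 0.4932 -0.0216  0.125 ] ((359.0, 246.0), (6.0, 6.0), 90.0)
plate [287 237  77  18 304] [327.7829 243.5822] [0.5077 0.0492 0.006 ] ((325.64862060546875, 242.10809326171875), (76.93873596191406, 13.809515953063965), 9.462322235107422)
```

View pics/c1.png

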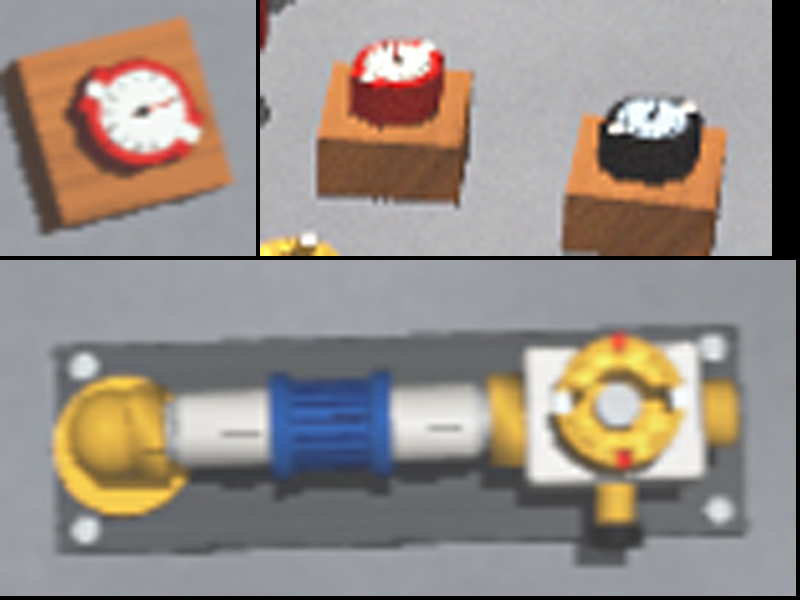

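```bash
cat >> h.py <<'E'
from scipy.spatial.transform import Rotation as Ro
def plan(tgt,th,o=None):
    "shift in tool axes (units of 25mm) and turn about tool z (units of 8deg) to TCP tgt, tool y yaw th(deg, mod 180)"
    o=o or ctrl.get_obs(); R=Ro.from_rotvec(o["ee_rot"]).as_matrix()
    cur=np.degrees(np.arctan2(R[1,1],R[0,1])); d=-((th-cur+90)%180-90)
    print("pos",o["ee_pos"],"yaw",cur,"q6",o["q"][5],"tilt",R[:,2],"shift units",R.T@(np.array(tgt)-o["ee_pos"])/.025,"turn units",d/8,"t",o["time_s"],"F",o["wrist_force"],"w",o["gripper_width"])
E
python3 - <<'E'
from h import *
p=eyes.camera_params("top")
c=lambda u,v:(u/5.9+255,(v-260)/5.9+205)
w=[onz(p,c(*k),.125)[:2] for k in[(562,402),(680,398),(619,343),(625,459)]]
print("marks",w,"centre",np.mean(w,0))
a=np.degrees(np.arctan2(*(w[0]-w[1])[::-1])),np.degrees(np.arctan2(*(w[2]-w[3])[::-1])); print("yaw +y, +/-x",a)
b=[onz(p,c(*k),.01)[:2] for k in[(83,366),(85,530),(713,347),(718,510)]]
print("bolts",b); d=(b[0]+b[1]-b[2]-b[3]); print("axis yaw",np.degrees(np.arctan2(d[1],d[0])))
print("sleeve",onz(p,(310.5,232.4),.084), onz(p,c(331,423),.086))
g=lambda u,v:(u/5.12+450,v/5.12+190)
e=[onz(p,g(*k),.067)[:2] for k in[(94,89),(189,132)]]; print("ears",e,np.mean(e,0),np.degrees(np.arctan2(*(e[1]-e[0])[::-1])), onz(p,g(141,113),.068))
plan([.58,-.305,.043],90)
E
```

```text
marks [array([ 0.5317, -0.0016]), array([ 0.5342, -0.0476]), array([ 0.5554, -0.0235]), array([ 0.5098, -0.0264])] centre [ 0.5328 -0.0248]
yaw +y, +/-x (np.float64(93.017193763697), np.float64(3.6091475999332476))
bolts [array([0.557, 0.199]), array([0.4864, 0.1961]), array([ 0.5702, -0.0713]), array([ 0.5001, -0.074 ])]
axis yaw 92.8500389123875
sleeve [0.5268 0.0912 0.084 ] [0.526  0.0897 0.086 ]
ears [array([ 0.5966, -0.289 ]), array([ 0.5769, -0.3334])] [ 0.5868 -0.3112] -113.93917091133112 [ 0.5854 -0.3107  0.068 ]
pos [ 0.1867 -0.4903  0.2307] yaw -69.15564685286988 q6 -0.1460140829801217 tilt [-0.0003  0.0013 -1.    ] shift units [17.3362 -1.3191  7.514 ] turn units 2.6055441433912634 t 0.1 F [ 0.0777 -0.7307  0.5948] w 0.08574961651233888
```

```bash
python3 -m creep '[{"translation":[0,0,0],"angular":[0,0,-1],"gripper":-1},{"translation":[0,0,0],"angular":[0,0,-1],"gripper":-1},{"translation":[0,0,0],"angular":[0,0,-1],"gripper":-1},{"translation":[0,0,0],"angular":[0,0,-1],"gripper":-1},{"translation":[0,0,0],"angular":[0,0,-1],"gripper":-1},{"translation":[0,0,0],"angular":[0,0,-1],"gripper":-1},{"translation":[0,0,0],"angular":[0,0,-1],"gripper":-1},{"translation":[0,0,0],"angular":[0,0,-1],"gripper":-1},{"translation":[0,0,0],"angular":[0,0,-1],"gripper":-1},{"translation":[0,0,0],"angular":[0,0,0],"gripper":-1}]' 40; python3 -c "
from h import *
plan([.527,.0905,.2],3)"
```

```text
time_s: 1.1
ee_pos: [0.1868, -0.4904, 0.2309]
ee_rot: [-2.164, -2.277, -0.001]
wrist_force: [0.8, 0.5, 0.6]
gripper_width: 0.0856
grasp_force: 0.0
pos [ 0.1868 -0.4904  0.2309] yaw 2.911499106732003 q6 -1.4038140373681498 tilt [-0.0002  0.0008 -1.    ] shift units [22.5146 14.7711  1.2534] turn units -0.011062611658498867 t 1.1 F [0.7823 0.478  0.5843] w 0.08557446861890143
```

```bash
python3 -m creep '[{"translation":[0.9,0.8,0],"angular":[0,0,0],"gripper":-1},{"translation":[0.9,0.8,0],"angular":[0,0,0],"gripper":-1},{"translation":[0.9,0.8,0],"angular":[0,0,0],"gripper":-1},{"translation":[0.9,0.8,0],"angular":[0,0,0],"gripper":-1},{"translation":[0.9,0.8,0],"angular":[0,0,0],"gripper":-1},{"translation":[0.9,0.8,0],"angular":[0,0,0],"gripper":-1},{"translation":[0.9,0.8,0],"angular":[0,0,0],"gripper":-1},{"translation":[0.9,0.8,0],"angular":[0,0,0],"gripper":-1},{"translation":[0.9,0.8,0],"angular":[0,0,0],"gripper":-1},{"translation":[0.9,0.8,0],"angular":[0,0,0],"gripper":-1},{"translation":[0.9,0.8,0],"angular":[0,0,0],"gripper":-1},{"translation":[0.9,0.8,0],"angular":[0,0,0],"gripper":-1}]' && python3 -m creep '[{"translation":[0.9,0.6,0],"angular":[0,0,0],"gripper":-1},{"translation":[0.9,0.6,0],"angular":[0,0,0],"gripper":-1},{"translation":[0.9,0.6,0],"angular":[0,0,0],"gripper":-1},{"translation":[0.9,0.6,0],"angular":[0,0,0],"gripper":-1},{"translation":[0.9,0.6,0],"angular":[0,0,0],"gripper":-1},{"translation":[0.9,0.6,0],"angular":[0,0,0],"gripper":-1},{"translation":[0.9,0.6,0],"angular":[0,0,0],"gripper":-1},{"translation":[0.9,0.6,0],"angular":[0,0,0],"gripper":-1},{"translation":[0.9,0,0],"angular":[0,0,0],"gripper":-1},{"translation":[0,0,0],"angular":[0,0,0],"gripper":-1},{"translation":[0,0,0],"angular":[0,0,0],"gripper":-1}]'; python3 -c "
from h import *
plan([.527,.0905,.05],3)
p=eyes.camera_params('wrist'); print(p); im=eyes.grab_frame('wrist'); cv2.imwrite('pics/w1.png',im[:,:,::-1])"
```

```text
time_s: 2.3
ee_pos: [0.4137, -0.208, 0.2312]
ee_rot: [-2.171, -2.271, 0.0]
wrist_force: [-0.2, 0.3, -0.3]
gripper_width: 0.0854
grasp_force: 0.0
time_s: 3.4
ee_pos: [0.5228, -0.0008, 0.2311]
ee_rot: [-2.167, -2.275, 0.001]
wrist_force: [0.5, -1.1, -0.6]
gripper_width: 0.0855
grasp_force: 0.0
pos [ 0.5228 -0.0008  0.2311] yaw 2.7734315386444655 q6 -0.19615512307498398 tilt [-0.0005 -0.0005 -1.    ] shift units [3.6433 0.3482 7.2412] turn units -0.028321057669442595 t 3.4 F [ 0.4567 -1.0509 -0.5662] w 0.08545538613709584
{'intrinsics': array([[407.1036,   0.    , 319.395 ],
       [  0.    , 407.1036, 234.9734],
       [  0.    ,   0.    ,   1.    ]]), 'camera_from_world': array([[ 0.9988,  0.0484, -0.0008, -0.5211],
       [-0.0467,  0.9571, -0.2858,  0.0625],
       [-0.013 ,  0.2855,  0.9583, -0.3716],
       [ 0.    ,  0.    ,  0.    ,  1.    ]])}
```

View pics/w1.png

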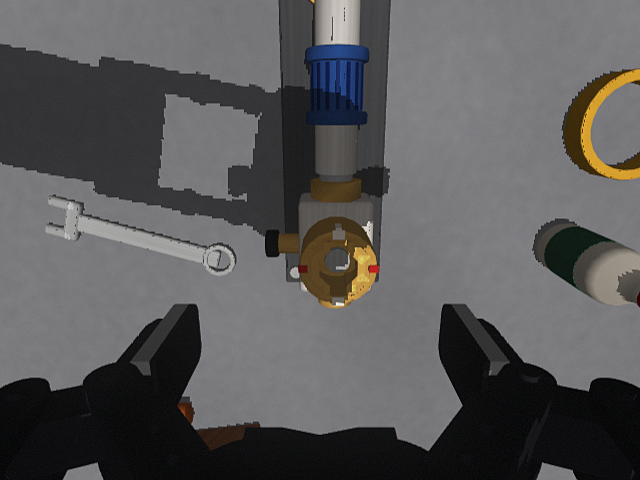

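The wrist view shows the coupling rim centred near (339,264), with red marks at (303,269) and (375,269) and white marks at (339,233) and (339,299). The sleeve flanges are at rows 46 to 122, column 338.

```bash
python3 - <<'E'
from h import *
p=eyes.camera_params('wrist'); im=cv2.imread('pics/w1.png'); hsv=cv2.cvtColor(im,cv2.COLOR_BGR2HSV)
H,S,V=[hsv[...,i].astype(int) for i in range(3)]
def roi(m,x0,y0,x1,y1):
    r=np.zeros_like(m);r[y0:y1,x0:x1]=m[y0:y1,x0:x1];return r
R=[]
for c,s,l in blobs(roi(((H<6)|(H>174))&(S>150),290,250,390,290),8): R.append(onz(p,c,.125)); print("red",c,s,R[-1])
print("mid",np.mean(R,0))
for c,s,l in blobs(roi((S<40)&(V>110),325,220,360,310),8): print("white",c,s,onz(p,c,.125))
for c,s,l in blobs(roi((abs(H-112)<12)&(S>120),290,30,390,140),200):
    print("blue",c,s); u=s[0]+s[2]/2
    print("ends",onz(p,(u,s[1]),.088),onz(p,(u,s[1]+s[3]),.088))
E
```

```text
red [302.2    268.7833] [298 265   9   8  60] [ 0.5119 -0.0267  0.125 ]
red [373.7273 268.6061] [369 265  10   8  66] [ 0.5586 -0.0243  0.125 ]
mid [ 0.5352 -0.0255  0.125 ]
white [343.4412 265.3529] [336 255  14  15  68] [ 0.5387 -0.023   0.125 ]
white [334.875 299.   ] [333 298   6   4   8] [ 0.5345 -0.0473  0.125 ]
white [349.7113 305.8521] [325 298  35  12 142] [ 0.5448 -0.0518  0.125 ]
white [339.25   303.2143] [335 302   9   4  28] [ 0.5376 -0.0502  0.125 ]
blue [336.3849  84.181 ] [ 305   45   64   80 4448]
ends [0.5277 0.1136 0.088 ] [0.5307 0.0641 0.088 ]
```

```bash
python3 -m creep '[{"translation":[0.9,0.1,0],"angular":[0,0,0],"gripper":-1},{"translation":[0.9,0.1,0],"angular":[0,0,0],"gripper":-1},{"translation":[0.9,0.1,0.4],"angular":[0,0,0],"gripper":-1},{"translation":[0.9,0.09,0.8],"angular":[0,0,0],"gripper":-1},{"translation":[0,0,1],"angular":[0,0,0],"gripper":-1},{"translation":[0,0,1],"angular":[0,0,0],"gripper":-1},{"translation":[0,0,1],"angular":[0,0,0],"gripper":-1},{"translation":[0,0,1],"angular":[0,0,0],"gripper":-1},{"translation":[0,0,0.8],"angular":[0,0,0],"gripper":-1},{"translation":[0,0,0.6],"angular":[0,0,0],"gripper":-1},{"translation":[0,0,0.6],"angular":[0,0,0],"gripper":-1},{"translation":[0,0,0],"angular":[0,0,0],"gripper":-1}]' && python3 -m creep '[{"translation":[0,0,0],"angular":[0,0,0],"gripper":1},{"translation":[0,0,0],"angular":[0,0,0],"gripper":1},{"translation":[0,0,0],"angular":[0,0,0],"gripper":1},{"translation":[0,0,0],"angular":[0,0,0],"gripper":1},{"translation":[0,0,0],"angular":[0,0,0],"gripper":1},{"translation":[0,0,0],"angular":[0,0,0],"gripper":1},{"translation":[0,0,0],"angular":[0,0,0],"gripper":1},{"translation":[0,0,0],"angular":[0,0,0],"gripper":1}]' 40
```

```text
time_s: 4.65
ee_pos: [0.527, 0.0883, 0.0495]
ee_rot: [-2.167, -2.271, 0.005]
wrist_force: [-0.8, -0.2, 0.3]
gripper_width: 0.0853
grasp_force: 0.0
time_s: 5.45
ee_pos: [0.5303, 0.0894, 0.0526]
ee_rot: [2.163, 2.273, 0.005]
wrist_force: [5.8, -0.4, 5.6]
gripper_width: 0.0349
grasp_force: 40.7
```

```bash
python3 -m creep '[{"translation":[0.2,0,0],"angular":[0,0,0],"gripper":1},{"translation":[0.2,0,0],"angular":[0,0,0],"gripper":1},{"translation":[0.2,0,0],"angular":[0,0,0],"gripper":1},{"translation":[0.2,0,0],"angular":[0,0,0],"gripper":1},{"translation":[0.2,0,0],"angular":[0,0,0],"gripper":1},{"translation":[0,0,0],"angular":[0,0,0],"gripper":1},{"translation":[0,0,0],"angular":[0,0,0],"gripper":1},{"translation":[0,0,0],"angular":[0,0,0],"gripper":1}]'
```

```text
time_s: 6.25
ee_pos: [0.5291, 0.1137, 0.0526]
ee_rot: [2.162, 2.273, 0.004]
wrist_force: [5.1, -4.1, 6.1]
gripper_width: 0.0348
grasp_force: 40.8
```

```bash
python3 -m creep '[{"translation":[0,0,0],"angular":[0,0,0],"gripper":-1},{"translation":[0,0,0],"angular":[0,0,0],"gripper":-1},{"translation":[0,0,0],"angular":[0,0,0],"gripper":-1},{"translation":[0,0,0],"angular":[0,0,0],"gripper":-1},{"translation":[0,0,0],"angular":[0,0,0],"gripper":-1},{"translation":[0,0,-1],"angular":[0,0,0],"gripper":-1},{"translation":[0,0,-1],"angular":[0,0,0],"gripper":-1},{"translation":[0,0,-1],"angular":[0,0,0],"gripper":-1},{"translation":[0,0,-1],"angular":[0,0,0],"gripper":-1},{"translation":[-0.5,0,-1],"angular":[0,0,0],"gripper":-1},{"translation":[-1,0,-1],"angular":[0,0,0],"gripper":-1},{"translation":[-1,0,-1],"angular":[0,0,0],"gripper":-1}]' && python3 -m creep '[{"translation":[-1,0,0],"angular":[0,0,0],"gripper":-1},{"translation":[-1,0,0],"angular":[0,0,0],"gripper":-1},{"translation":[-1,0,0],"angular":[0,0,0],"gripper":-1},{"translation":[-1,0,0],"angular":[0,0,0],"gripper":-1},{"translation":[-0.7,0,0],"angular":[0,0,0],"gripper":-1},{"translation":[0,0,0],"angular":[0,0,0],"gripper":-1},{"translation":[0,0,0],"angular":[0,0,0],"gripper":-1},{"translation":[0,0,0],"angular":[0,0,0],"gripper":-1}]'
python3 - <<'E'
from h import *
plan([.586,-.311,.15],66)
p=eyes.camera_params('wrist'); im=eyes.grab_frame('wrist')[:,:,::-1]; cv2.imwrite('pics/w2.png',im)
pt=eyes.camera_params('top'); it=eyes.grab_frame('top')[:,:,::-1]; cv2.imwrite('pics/t2.png',it)
np.save('w2.npy',p["camera_from_world"])
o=np.zeros((600,800,3),np.uint8); o[:480,:640]=im; cv2.imwrite('pics/w2c.png',o[:480,:640])
E
```

```text
time_s: 7.45
ee_pos: [0.5297, 0.0518, 0.2272]
ee_rot: [-2.164, -2.277, 0.0]
wrist_force: [0.4, -1.1, 0.2]
gripper_width: 0.0854
grasp_force: 0.0
time_s: 8.25
ee_pos: [0.5358, -0.0644, 0.2262]
ee_rot: [-2.165, -2.276, -0.0]
wrist_force: [-0.3, -0.1, -0.5]
gripper_width: 0.0853
grasp_force: 0.0
pos [ 0.5358 -0.0644  0.2262] yaw 2.882997589921966 q6 -0.312299981558633 tilt [-0.0003  0.0004 -1.    ] shift units [-9.9522  1.512   3.0438] turn units -7.8896253012597555 t 8.25 F [-0.2972 -0.1131 -0.4675] w 0.08529606150271668
```

View pics/w2.png

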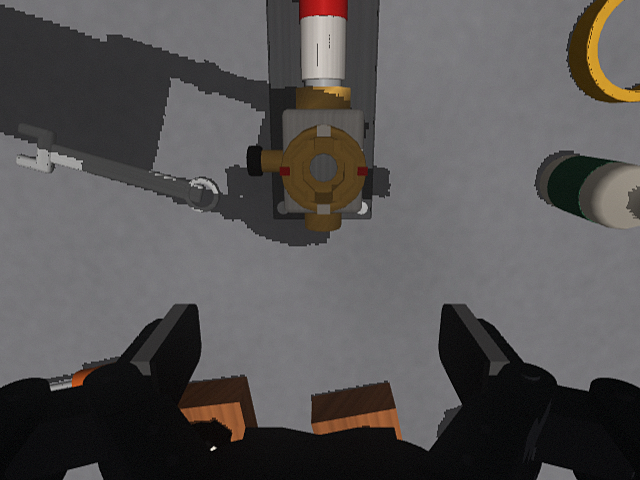

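The red band shows above the pipe at (323,8), so the sleeve has clicked shut. The coupling rim is near (323,169), with red marks at (285,171) and (362,171) and white marks at (323,130) and (323,209).

```bash
cat > m.py <<'E'
from h import *
p=eyes.camera_params('wrist'); im=cv2.imread('pics/w2.png'); hsv=cv2.cvtColor(im,cv2.COLOR_BGR2HSV)
H,S,V=[hsv[...,i].astype(int) for i in range(3)]
def roi(m,x0,y0,x1,y1):
    r=np.zeros_like(m);r[y0:y1,x0:x1]=m[y0:y1,x0:x1];return r
R=[]
for c,s,l in blobs(roi(((H<6)|(H>174))&(S>150),270,150,380,190),8): R.append(onz(p,c,.125)); print("red",c,R[-1])
print("mid",np.mean(R,0), np.degrees(np.arctan2(*(R[1]-R[0])[1::-1])))
W=[]
for c,s,l in blobs(roi((S<60)&(V>100),312,120,334,220),15): W.append(onz(p,c,.125)); print("white",c,s,W[-1])
E
python3 m.py
```

```text
red [284.3457 170.6543] [ 0.5121 -0.0257  0.125 ]
red [362.5181 170.6627] [ 0.5587 -0.0234  0.125 ]
mid [ 0.5354 -0.0245  0.125 ] 2.912127013381935
white [323.1727 130.2878] [317 125  14  11 139] [ 0.534  -0.0012  0.125 ]
white [323.1579 208.9386] [317 205  13   9 114] [ 0.5365 -0.0479  0.125 ]
```

```bash
python3 -m creep '[{"translation":[-0.9,0.3,0],"angular":[0,0,0],"gripper":-1},{"translation":[-0.9,0.3,0],"angular":[0,0,0],"gripper":-1},{"translation":[-0.9,0.3,0],"angular":[0,0,0],"gripper":-1},{"translation":[-0.9,0.3,0],"angular":[0,0,0],"gripper":-1},{"translation":[-0.9,0.3,0],"angular":[0,0,0],"gripper":-1},{"translation":[-0.9,0.3,0],"angular":[0,0,0],"gripper":-1},{"translation":[-0.9,0.3,0],"angular":[0,0,0],"gripper":-1},{"translation":[-0.9,0.3,0],"angular":[0,0,0],"gripper":-1},{"translation":[-0.9,0.3,0],"angular":[0,0,0],"gripper":-1},{"translation":[-0.9,0.3,0],"angular":[0,0,0],"gripper":-1},{"translation":[-0.9,0.3,0],"angular":[0,0,0],"gripper":-1},{"translation":[-0.9,0.1,0],"angular":[0,0,0],"gripper":-1}]' && python3 -m creep '[{"translation":[0,0,0],"angular":[0,0,-1],"gripper":-1},{"translation":[0,0,0],"angular":[0,0,-1],"gripper":-1},{"translation":[0,0,0],"angular":[0,0,-1],"gripper":-1},{"translation":[0,0,0],"angular":[0,0,-1],"gripper":-1},{"translation":[0,0,0],"angular":[0,0,-1],"gripper":-1},{"translation":[0,0,0],"angular":[0,0,-1],"gripper":-1},{"translation":[0,0,0],"angular":[0,0,-1],"gripper":-1},{"translation":[0,0,0],"angular":[0,0,-0.9],"gripper":-1},{"translation":[0,0,0],"angular":[0,0,0],"gripper":-1},{"translation":[0,0,0],"angular":[0,0,0],"gripper":-1}]'
python3 - <<'E'
from h import *
plan([.588,-.311,.043],66)
p=eyes.camera_params('wrist'); im=eyes.grab_frame('wrist')[:,:,::-1]; cv2.imwrite('pics/w3.png',im)
print("expect gauge at",proj(p,[.588,-.311,.068]))
E
```

```text
time_s: 9.55
ee_pos: [0.6351, -0.3305, 0.226]
ee_rot: [-2.164, -2.277, -0.0]
wrist_force: [0.1, 0.1, 0.2]
gripper_width: 0.0859
grasp_force: 0.0
time_s: 10.55
ee_pos: [0.6344, -0.3302, 0.2262]
ee_rot: [-0.656, -3.072, 0.0]
wrist_force: [-0.6, -0.2, 0.6]
gripper_width: 0.0855
grasp_force: 0.0
pos [ 0.6344 -0.3302  0.2262] yaw 65.89429601269046 q6 -1.7369267678530287 tilt [-0.0001 -0.     -1.    ] shift units [ 2.0088 -0.0574  7.3297] turn units -0.01321299841369239 t 10.55 F [-0.552  -0.2199  0.5985] w 0.08546554071869299
expect gauge at [318.2398 147.0195]
```

View pics/w3.png

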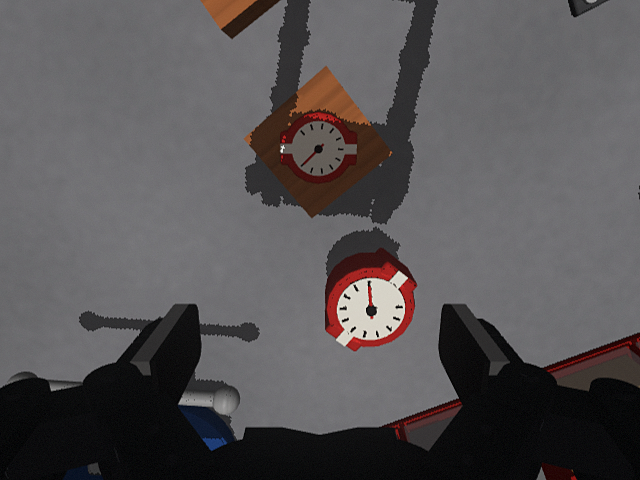

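The wanted red gauge sits in its block at (319,149). Its ears are level at (282,149) and (356,149), so they line up with the tool's closing axis. The bigger look-alike is at (371,310).

```bash
python3 - <<'E'
from h import *
p=eyes.camera_params('wrist'); im=cv2.imread('pics/w3.png'); hsv=cv2.cvtColor(im,cv2.COLOR_BGR2HSV)
H,S,V=[hsv[...,i].astype(int) for i in range(3)]
m=((H<4)|(H>172))&(S>120); m[:100]=0;m[195:]=0;m[:,:265]=0;m[:,375:]=0
pts=np.argwhere(m)[:,::-1].astype(np.float32); c,r=cv2.minEnclosingCircle(pts); print(c,r,pts.min(0),pts.max(0))
w=(S<50)&(V>90); 
for x0,x1 in((278,296),(343,362)):
    k=w.copy();k[:135]=0;k[165:]=0;k[:,:x0]=0;k[:,x1:]=0
    for q,s,l in blobs(k,15): print(q,s,onz(p,q,.067))
d=onz(p,(319,149.3),.066); print("dial",d)
plan([d[0],d[1],.042],66)
E
```

```text
(318.0, 147.2903289794922) 40.598289489746094 [280. 112.] [356. 183.]
[289.5398 148.0511] [280 135  16  27 176] [ 0.5802 -0.3305  0.067 ]
[348.7348 148.7424] [343 139  14  19 132] [ 0.5982 -0.2914  0.067 ]
dial [ 0.5898 -0.3114  0.066 ]
pos [ 0.6344 -0.3303  0.2263] yaw 65.90357690231802 q6 -1.7372589931991742 tilt [-0.0001  0.     -1.    ] shift units [ 1.9364 -0.0387  7.3701] turn units -0.01205288721024722 t 10.6 F [-0.1009 -0.1118 -0.3176] w 0.08558860499755296
```

```bash
python3 -m creep '[{"translation":[0.7,-0.04,0],"angular":[0,0,0],"gripper":-1},{"translation":[0.7,0,0.5],"angular":[0,0,0],"gripper":-1},{"translation":[0.54,0,1],"angular":[0,0,0],"gripper":-1},{"translation":[0,0,1],"angular":[0,0,0],"gripper":-1},{"translation":[0,0,1],"angular":[0,0,0],"gripper":-1},{"translation":[0,0,1],"angular":[0,0,0],"gripper":-1},{"translation":[0,0,0.8],"angular":[0,0,0],"gripper":-1},{"translation":[0,0,0.6],"angular":[0,0,0],"gripper":-1},{"translation":[0,0,0.5],"angular":[0,0,0],"gripper":-1},{"translation":[0,0,0.5],"angular":[0,0,0],"gripper":-1},{"translation":[0,0,0.45],"angular":[0,0,0],"gripper":-1},{"translation":[0,0,0],"angular":[0,0,0],"gripper":-1}]' && python3 -m creep '[{"translation":[0,0,0],"angular":[0,0,0],"gripper":1},{"translation":[0,0,0],"angular":[0,0,0],"gripper":1},{"translation":[0,0,0],"angular":[0,0,0],"gripper":1},{"translation":[0,0,0],"angular":[0,0,0],"gripper":1},{"translation":[0,0,0],"angular":[0,0,0],"gripper":1},{"translation":[0,0,0],"angular":[0,0,0],"gripper":1},{"translation":[0,0,0],"angular":[0,0,0],"gripper":1}]' 60; python3 -c "
from h import *
plan([.5895,-.3113,.042],66)"
```

```text
time_s: 11.8
ee_pos: [0.5888, -0.3115, 0.0409]
ee_rot: [-0.652, -3.071, -0.002]
wrist_force: [0.1, -0.2, 0.7]
gripper_width: 0.0852
grasp_force: 0.0
time_s: 12.5
ee_pos: [0.5902, -0.3125, 0.0439]
ee_rot: [0.652, 3.071, -0.002]
wrist_force: [0.1, -0.8, 7.1]
gripper_width: 0.0547
grasp_force: 65.8
pos [ 0.5902 -0.3125  0.0439] yaw 66.04125871855355 q6 -1.7541977127132629 tilt [ 0.002  -0.0014 -1.    ] shift units [0.0429 0.0316 0.075 ] turn units 0.005157339819193751 t 12.5 F [ 0.0591 -0.8298  7.1475] w 0.0546629303579822
```

```bash
python3 -m creep '[{"translation":[0,0,-0.3],"angular":[0,0,0],"gripper":1},{"translation":[0,0,-0.5],"angular":[0,0,0],"gripper":1},{"translation":[0,0,-0.8],"angular":[0,0,0],"gripper":1},{"translation":[0,0,-0.8],"angular":[0,0,0],"gripper":1},{"translation":[0,0,-1],"angular":[0,0,0],"gripper":1},{"translation":[0,0,-1],"angular":[0,0,0],"gripper":1},{"translation":[0,0,-1],"angular":[0,0,0],"gripper":1},{"translation":[0,0,-1],"angular":[0,0,0],"gripper":1},{"translation":[0,0,-0.5],"angular":[0,0,0],"gripper":1},{"translation":[0,0,0],"angular":[0,0,0],"gripper":1}]' && python3 -m creep '[{"translation":[0,0,0],"angular":[0,0,-0.8],"gripper":1},{"translation":[0,0,0],"angular":[0,0,-0.9],"gripper":1},{"translation":[0,0,0],"angular":[0,0,-0.9],"gripper":1},{"translation":[0,0,0],"angular":[0,0,-0.75],"gripper":1},{"translation":[0,0,0],"angular":[0,0,0],"gripper":1},{"translation":[0,0,0],"angular":[0,0,0],"gripper":1}]'; python3 -c "
from h import *
plan([.5354,-.0246,.205],93)"
```

```text
time_s: 13.5
ee_pos: [0.5901, -0.3124, 0.2174]
ee_rot: [0.651, 3.069, -0.003]
wrist_force: [0.2, 0.0, -2.0]
gripper_width: 0.0546
grasp_force: 65.0
time_s: 14.1
ee_pos: [0.5891, -0.3117, 0.2138]
ee_rot: [0.073, -3.139, -0.002]
wrist_force: [0.5, 0.1, -2.2]
gripper_width: 0.0546
grasp_force: 65.0
pos [ 0.5891 -0.3117  0.2138] yaw 92.6788117017474 q6 -2.219133912356089 tilt [-0.0017  0.0012 -1.    ] shift units [ 1.6072 11.5722  0.3682] turn units -0.04014853728157419 t 14.1 F [ 0.4792  0.1027 -2.1973] w 0.05457253848209366
```

```bash
python3 -m creep '[{"translation":[0.15,0.5,0],"angular":[0,0,-0.04],"gripper":1},{"translation":[0.2,1,0],"angular":[0,0,0],"gripper":1},{"translation":[0.2,1,0],"angular":[0,0,0],"gripper":1},{"translation":[0.2,1,0],"angular":[0,0,0],"gripper":1},{"translation":[0.2,1,0],"angular":[0,0,0],"gripper":1},{"translation":[0.2,1,0],"angular":[0,0,0],"gripper":1},{"translation":[0.2,1,0],"angular":[0,0,0],"gripper":1},{"translation":[0.2,1,0],"angular":[0,0,0],"gripper":1},{"translation":[0.05,1,0],"angular":[0,0,0],"gripper":1},{"translation":[0,1,0],"angular":[0,0,0],"gripper":1},{"translation":[0,1,0],"angular":[0,0,0],"gripper":1},{"translation":[0,0.8,0],"angular":[0,0,0],"gripper":1}]' && python3 -m creep '[{"translation":[0,0.27,0],"angular":[0,0,0],"gripper":1},{"translation":[0,0,0],"angular":[0,0,0],"gripper":1},{"translation":[0,0,0],"angular":[0,0,0],"gripper":1},{"translation":[0,0,0],"angular":[0,0,0],"gripper":1}]'; python3 - <<'E'
from h import *
plan([.5354,-.0246,.205],93)
im=eyes.grab_frame('side')[:,:,::-1]; a=cv2.resize(im[150:300,260:400],(560,600),interpolation=cv2.INTER_CUBIC)
cv2.imwrite('pics/s4.png',a)
p=eyes.camera_params('side'); 
for z in (.125,.165,.175): print(z,(proj(p,[.5354,-.0246,z])-[260,150])*4)
E
```

```text
time_s: 15.3
ee_pos: [0.5336, -0.0307, 0.2148]
ee_rot: [0.083, -3.14, -0.0]
wrist_force: [0.2, -0.3, -2.4]
gripper_width: 0.0549
grasp_force: 65.0
time_s: 15.7
ee_pos: [0.5337, -0.0264, 0.2149]
ee_rot: [0.084, -3.14, 0.001]
wrist_force: [0.7, -0.4, -2.0]
gripper_width: 0.0551
grasp_force: 65.0
pos [ 0.5337 -0.0264  0.2149] yaw 93.07629684489173 q6 -1.8169581632630862 tilt [-0.     -0.0004 -1.    ] shift units [-0.0707  0.067   0.3969] turn units 0.009537105611466146 t 15.7 F [ 0.6715 -0.3541 -2.0404] w 0.055074300265607445
0.125 [306.2027 306.9167]
0.165 [306.4043 253.8649]
0.175 [306.4559 240.2865]
```

View pics/s4.png

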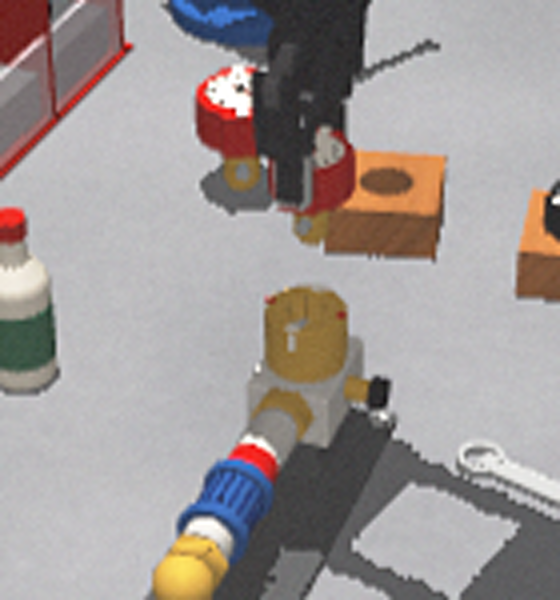

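The side crop shows the gauge upright in the fingers. Its tip is at about (308,240), above the coupling mouth at (306,300), and the sleeve's red band is visible at (255,460).

```bash
python3 -m creep '[{"translation":[-0.1,0.07,0.3],"angular":[0,0,0],"gripper":1},{"translation":[0,0,0.5],"angular":[0,0,0],"gripper":1},{"translation":[0,0,0.5],"angular":[0,0,0],"gripper":1},{"translation":[0,0,0.4],"angular":[0,0,0],"gripper":1},{"translation":[0,0,0],"angular":[0,0,0],"gripper":1},{"translation":[0,0,0],"angular":[0,0,0],"gripper":1}]' 100; python3 - <<'E'
from h import *
plan([.536,-.0246,.150],93)
E
python3 -m creep '[{"translation":[0,0,0.2],"angular":[0,0,0],"gripper":1},{"translation":[0,0,0.2],"angular":[0,0,0],"gripper":1},{"translation":[0,0,0.2],"angular":[0,0,0],"gripper":1},{"translation":[0,0,0],"angular":[0,0,0],"gripper":1}]'
```

```text
time_s: 16.35
ee_pos: [0.5362, -0.0236, 0.1725]
ee_rot: [0.086, -3.14, 0.0]
wrist_force: [0.8, 0.2, -0.6]
gripper_width: 0.0538
grasp_force: 109.8
pos [ 0.5362 -0.0236  0.1725] yaw 93.14796629712019 q6 -1.8124960835355965 tilt [-0.0002 -0.0001 -1.    ] shift units [ 0.0089 -0.0391  0.8986] turn units 0.018495787140023978 t 16.35 F [ 0.7656  0.1529 -0.6292] w 0.05376868033598649
time_s: 16.75
ee_pos: [0.5355, -0.0234, 0.1567]
ee_rot: [0.087, -3.139, -0.0]
wrist_force: [0.3, 0.6, -1.6]
gripper_width: 0.054
grasp_force: 109.8
```

```bash
python3 -m creep '[{"translation":[0,-0.04,0.1],"angular":[0,0,0],"gripper":1},{"translation":[0,0,0.15],"angular":[0,0,0],"gripper":1},{"translation":[0,0,0.15],"angular":[0,0,0],"gripper":1},{"translation":[0,0,0],"angular":[0,0,0],"gripper":1}]'; python3 -m creep '[{"translation":[0,0,0.15],"angular":[0,0,0],"gripper":1},{"translation":[0,0,0.15],"angular":[0,0,0],"gripper":1},{"translation":[0,0,0],"angular":[0,0,0],"gripper":1}]'
```

```text
time_s: 17.15
ee_pos: [0.5363, -0.0245, 0.1476]
ee_rot: [-0.087, 3.14, -0.0]
wrist_force: [-0.6, 0.1, 2.4]
gripper_width: 0.0537
grasp_force: 110.5
time_s: 17.45
ee_pos: [0.5364, -0.0246, 0.1403]
ee_rot: [-0.087, 3.139, -0.001]
wrist_force: [-1.9, -0.5, 6.8]
gripper_width: 0.054
grasp_force: 110.9
```

```bash
python3 -m creep '[{"translation":[0,0,0.15],"angular":[0,0,0],"gripper":1},{"translation":[0,0,0.15],"angular":[0,0,0],"gripper":1},{"translation":[0,0,0],"angular":[0,0,0],"gripper":1}]' 120;  python3 -m creep '[{"translation":[0,0,0.15],"angular":[0,0,0],"gripper":1},{"translation":[0,0,0],"angular":[0,0,0],"gripper":1},{"translation":[0,0,0],"angular":[0,0,0],"gripper":1}]'
```

```text
time_s: 17.75
ee_pos: [0.5364, -0.0245, 0.1335]
ee_rot: [-0.087, 3.139, -0.001]
wrist_force: [-2.7, -1.0, 9.9]
gripper_width: 0.0539
grasp_force: 128.9
time_s: 18.05
ee_pos: [0.5366, -0.0246, 0.1331]
ee_rot: [-0.087, 3.137, -0.002]
wrist_force: [-11.8, 1.3, 34.7]
gripper_width: 0.0539
grasp_force: 131.7
```

```bash
python3 -m creep '[{"translation":[0.03,0,-0.08],"angular":[0,0,0],"gripper":1},{"translation":[0,0,0],"angular":[0,0,0.5],"gripper":1},{"translation":[0,0,0],"angular":[0,0,0.8],"gripper":1},{"translation":[0,0,0],"angular":[0,0,0.8],"gripper":1},{"translation":[0,0,0],"angular":[0,0,0.9],"gripper":1},{"translation":[0,0,0],"angular":[0,0,0],"gripper":1}]'; python3 -c "
from h import *
plan([.536,-.0246,.133],7)
print(ctrl.get_obs()['torque'])"
```

```text
time_s: 18.65
ee_pos: [0.5371, -0.0249, 0.1332]
ee_rot: [0.572, 3.083, -0.0]
wrist_force: [-1.1, -0.5, 16.1]
gripper_width: 0.0536
grasp_force: 129.1
pos [ 0.5371 -0.0249  0.1332] yaw 68.96602045203771 q6 -1.3922937490838196 tilt [ 0.0055 -0.0013 -1.    ] shift units [ 0.0454 -0.0042  0.0078] turn units 7.745752556504714 t 18.65 F [-1.1455 -0.5018 16.1432] w 0.05357389355578327
[-0.0622  0.3842 -0.0606]
```

Turning smoothly under light load; I'll finish the turn to the stop.

```bash
python3 -m creep '[{"translation":[0,0,0],"angular":[0,0,0.9],"gripper":1},{"translation":[0,0,0],"angular":[0,0,0.9],"gripper":1},{"translation":[0,0,0],"angular":[0,0,0.9],"gripper":1},{"translation":[0,0,0],"angular":[0,0,0.9],"gripper":1},{"translation":[0,0,0],"angular":[0,0,0.9],"gripper":1},{"translation":[0,0,0],"angular":[0,0,0.9],"gripper":1},{"translation":[0,0,0],"angular":[0,0,0.9],"gripper":1},{"translation":[0,0,0],"angular":[0,0,0.8],"gripper":1},{"translation":[0,0,0],"angular":[0,0,0.5],"gripper":1},{"translation":[0,0,0],"angular":[0,0,0],"gripper":1},{"translation":[0,0,0],"angular":[0,0,0],"gripper":1}]'; python3 -c "
from h import *
plan([.536,-.0246,.133],7)
print(ctrl.get_obs()['torque'])"
```

```text
time_s: 19.75
ee_pos: [0.5375, -0.0252, 0.1333]
ee_rot: [2.05, 2.373, 0.004]
wrist_force: [-0.3, -1.5, 14.9]
gripper_width: 0.0535
grasp_force: 129.1
pos [ 0.5375 -0.0252  0.1333] yaw 8.367882207796491 q6 -0.33463734835346975 tilt [ 0.0064 -0.0018 -1.    ] shift units [ 0.031  -0.0546  0.0097] turn units 0.17098527597456226 t 19.75 F [-0.2752 -1.5273 14.8636] w 0.05347430083420208
[-0.3038  0.209   0.0363]
```

```bash
python3 -m creep '[{"translation":[0,0,0.04],"angular":[0,0,0.3],"gripper":1},{"translation":[0,0,0.06],"angular":[0,0,0.1],"gripper":1},{"translation":[0,0,0],"angular":[0,0,0],"gripper":1},{"translation":[0,0,0],"angular":[0,0,0],"gripper":1},{"translation":[0,0,0],"angular":[0,0,0],"gripper":1}]'; python3 - <<'E'
from h import *
plan([.536,-.0246,.133],7)
print(ctrl.get_obs()['torque'])
im=eyes.grab_frame('side')[:,:,::-1]; t=eyes.grab_frame('top')[:,:,::-1]
o=np.zeros((480,800,3),np.uint8); o[:,:400]=cv2.resize(im[190:310,280:380],(400,480),interpolation=cv2.INTER_CUBIC); o[:,400:]=cv2.resize(t[180:276,290:370],(400,480),interpolation=cv2.INTER_CUBIC)
cv2.imwrite('pics/e.png',o)
E
```

```text
time_s: 20.25
ee_pos: [0.5376, -0.0249, 0.1331]
ee_rot: [2.113, 2.315, 0.006]
wrist_force: [-5.3, 1.0, 32.6]
gripper_width: 0.0539
grasp_force: 131.3
pos [ 0.5376 -0.0249  0.1331] yaw 5.241710122998683 q6 -0.279575852707719 tilt [ 0.0081 -0.002  -1.    ] shift units [ 0.0168 -0.0634  0.0028] turn units -0.21978623462516467 t 20.25 F [-5.3335  0.9857 32.6179] w 0.05394920247024791
[0.1847 1.3593 0.4991]
```

View pics/e.png

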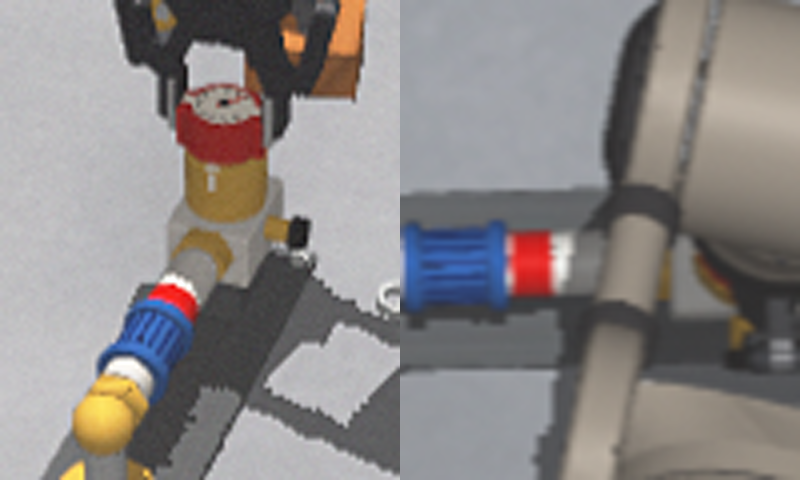

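The gauge is seated with the boot on the coupling rim at (222,155), and the fingers are across x. The red band shows at (175,300), so the sleeve is still shut. The press reads 33 N, with stop torque felt.

```bash
python3 -c "
from station import ctrl
print(ctrl.close_job())"
```

```text
the job is handed in; nothing more can be done
None
```

I handed the job in at about 20 s: the sleeve is clicked shut with its red band showing, and the red gauge is in the coupling, turned clockwise to the stop and still gripped and pressed home (about 33 N at the wrist); the hand-in gave no verdict.

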